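# Hook the drying tray out from under the bench shelf

### The arm

A 6-joint arm with a two-finger parallel gripper is mounted at the origin on the work surface. World frame = base frame: x ahead of the robot, y to its left, z up, the work surface at z = 0. Lengths are in m, angles in rad, forces in N, time in s.
With the tool pointing down it reaches from about 0.4 to 0.925 m from the base axis. Payload 12.5 kg.
Tool frame: the origin (TCP) lies at the very end of the fingers, on their centre line; the grasp point (between the pads) lies 19 mm behind it; z points along the fingers, y is the line along which they close (so a half turn about z gives the same grasp; the last joint's range is limited). The gripper opens to 95 mm and grips with 3 to 60 N. Pads are 20 mm wide; open, the fingers measure 119 mm over their backs; the gripper's body (75 mm by 180 mm) begins 59 mm behind the grasp point.
Start: joints at [1.026, 0.491, 1.559, -0, 1.092, -0.106], TCP at [0.266, 0.566, 0.215] pointing down, gripper open.
Joint ranges: [-3.1, 3.1], [-0.84, 2.19], [0.05, 2.79], [-1.13, 4.28], [0.06, 2.93], [-2.69, 2.69]. Speed limits (rad/s): [2.22, 2.22, 2.79, 3.14, 3.14, 3.14].

### API

Orientations are given as a unit quaternion [x, y, z, w].
In Python, from bench import robot gives the robot as it stands. The module is installed in compiled form; this text tells all that it offers.
- The arm moves only by the tool step_arm, never from a script. Its argument "targets" is one flat list of numbers, 4 for each row, row after row: the shift along the tool's x, y, z in units of 8 cm (1.0 is 8 cm), then the turn about the tool's z in units of 6 degrees (1.0 is 6 degrees). A call has 1 to 20 rows; each row shifts and turns the commanded pose from where the row before left it, along the tool's axes as they then stand; what a row does not reach is not made up. A row lasts 1/8 s, in which the tool goes at most 62.5 mm and 10.7 degrees, less where a joint would pass 70% of its speed; a pose out of reach is approached as far as the arm can. A call with a number of a shift or a turn outside -1 to 1 is refused whole. A call with a gripper value outside its range is refused whole. "grip" is the finger opening in mm, from 0 to 95.1, set as the call begins (left out, the last holds). The fingers move at their own pace and stop on an object; "squeeze" is the grip in N (left out, the last holds). Time passes only in rows, so rows that do not move let the fingers close. It gives the time, the measured TCP pose, the force, the opening and the grip force at its end, in the units of the state.
- robot.observe(): the state, without advancing time (a new reading comes with each control period).
- robot.snapshot(name): name is "scene" or "top" or "wrist"; returns (picture, depth): 384x512x3 uint8, red, green, blue; 384x512 float32, m along the optical axis (not along the pixel's ray), 0 where there is no reading.
- robot.get_calibration(name): a dict with "K" (3x3 intrinsics, pixels), "R" (3x3) and "t" (3): a world point X has camera coordinates R X + t. Camera axes: x right, y down, z forward; pixel columns grow to the right and rows downward; lengths in m; the calibration is good to about 2 mm. The wrist camera is an equidistant fisheye: a pixel r from the principal point sees the ray r / f radians off the axis. A picture is of the moment at which its call begins: read the wrist's pose just before it. get_calibration takes no time and is no camera call; for the wrist camera it gives the pose at the moment of the call.
- robot.finish_job(): hands the job in; it is judged then, once.
The state is a dict: "time": time; "joint_positions": joint angles; "joint_vel": joint speeds; "joint_efforts": joint torques, N m; "tcp_pos": TCP position; "tool_rot": TCP orientation; "wrist_force": force on the tool from outside, world axes, zero at the start; "ft_torque": the same for the moment, N m; "opening": finger opening in m; "gripper_force": force on a finger pad.
Only numpy, scipy, OpenCV 4.12 (cv2) and the standard library are available. Lean on these libraries where they do the work, as an engineer would, in place of code of your own. Each camera call takes 0.05 s, during which the arm holds its last target. There are 200 camera calls.

### The job

A freshly painted tile is drying in a tray pushed back under the low bench shelf, where no hand fits: take the pull hook from the bench, reach it in under the ledge and feel lightly for the tray, without shoving it further in, then catch the screw eye on its front and gently draw the tray out until the whole tile lies clear of the shelf's front edge. Unhook, and lay the pull hook flat on the bench, clear of the tray. Never press or pull with more than about 15 N on the hook, touch the wet tile with neither hook nor hand, keep the hand itself off the shelf and tray, and leave the jar, can, bottle and mug standing where they are.

Things in the scene. Friction and masses are not known exactly. Their poses are not given: they have to be found in the camera images.
- shelf: low wooden bench shelf, fixed: board 280 wide, 350 deep, 18 thick, underside 86 above the bench, on two end panels (inner faces 116 either side of the middle) that begin 45 behind the board's front edge. Origin: on the bench straight below the middle of the front edge. x axis level, inwards under the shelf; y to the left of one looking in; z up. It includes the drying tray.
- tray_line (a point): point on shelf x = 0, y = 0, 86 up (middle of the ledge's lower front edge), shelf axes. The tray (180 wide, 235 deep, front board 54 high) slides only along shelf x, centred on y = 0. Its front face starts 40 to 110 behind the front edge: not measured. It runs stiffly, about 8 N either way; dead stops with the face 115 behind (in) and 220 in front (out) of the edge.
- eye_line (a point): point at shelf x = 0, y = 0, 40 up, shelf axes; the eye's centre lies somewhere on the line along x through it, hidden under the ledge. Steel screw eye fixed in the tray's front face: ring upright in the shelf's x-z plane (hole runs along y), wire 5 thick, hole 18 across, centre 22 in front of the tray's face, joined to it by a 5 thick shank.
- pull_hook: pull hook, flat on the bench, 150 g: dark wooden handle 110 long, 22 wide, 32 high; 7 thick round steel rod from its front, bent square into a tip. Origin: centre of the handle, half-way up. x along the rod to the bend, z up; tip points to -y (right, seen from the handle). Rod centre line on y = z = 0 to the bend at x = 195; tip along x = 195, sawn off at y = -33.5.
- hook_tip (a point): point on the hook's bent tip, 3.5 short of its very end, at (195, -30, 0) mm in the pull hook's axes, same axes directions as the pull hook
- tile: painted white tile 100 x 100 x 10, about 200 g, lying loose and flat in the tray, up to 7 degrees askew, its centre 175 to 183 behind the shelf's front edge however far in the tray itself is: so it does not tell where the tray's front or eye is. Origin: centre of its underside (tray floor, 10 above the bench).
- water_jar: bystander: glass jar with a steel lid, 72 across, 105 high, standing on the shelf board; origin: centre of its underside
- paint_can: bystander: paint can 60 across, 75 high, standing on the shelf board; origin: centre of its underside
- paint_bottle: bystander: paint bottle 52 across, 125 high, standing on the bench; origin: centre of its underside
- mug: bystander: white mug 76 across, 85 high, standing on the bench; origin: centre of its underside

How it is judged:
By the outcome, as a careful person would: the job done as asked, in the order asked, and still so for the second after the job is handed in, with the robot touching nothing.
It also fails if it takes over 70 s, if anything falls off the work surface, if the arm or the gripper's body presses on something with over 40 N, if the wrist force passes 120 N, or if a joint passes its speed limit or range.

## Working session

There is one attempt and no reset: what is moved stays moved. The work goes in short steps, Python scripts to look and compute and a tool call to move; the robot and the scene stay as the last step left them, time stands still between calls to the robot, and variables do not carry over. Pictures are saved under pics/ and viewed, at most 10 in all, crops included, and the job is handed in when it is done.

Besides the shell and the picture viewer there is one more tool, called after ">>>" as name(argument=value, ...) on one line, values as JSON. step_arm: Moves the arm, as the interface text tells. Shifts and turns lie within -1 to 1; 1 stands for 8 cm of shift or 6 degrees of turn. Its arguments: {"type":"object","properties":{"targets":{"type":"array","items":{"type":"number"}},"grip":{"type":"number"},"squeeze":{"type":"number"}},"required":["targets"]}

```bash
mkdir -p pics; python3 - <<'E'
from bench import robot
import cv2,numpy as np
s=robot.observe();print({k:np.round(v,3).tolist() for k,v in s.items()})
for n in("scene","top"):
    im,d=robot.snapshot(n);c=robot.get_calibration(n)
    np.savez(f"{n}0.npz",im=im,d=d,**c)
    cv2.imwrite(f"pics/{n}0.png",im[:,:,::-1]);print(n,np.round(c["K"],1).tolist(),np.round(c["R"],3).tolist(),np.round(c["t"],3).tolist())
E
```

```text
{'time': 0.0, 'joint_positions': [1.026, 0.492, 1.559, 0.0, 1.092, -0.106], 'joint_vel': [0.001, 0.002, -0.001, 0.0, -0.001, 0.001], 'joint_efforts': [-0.0, -61.263, -25.819, 0.069, 0.048, -0.0], 'tcp_pos': [0.265, 0.566, 0.214], 'tool_rot': [0.218, 0.976, -0.001, -0.0], 'wrist_force': [0.171, -0.217, 0.077], 'ft_torque': [0.044, 0.029, -0.018], 'gripper_force': 0.0, 'opening': 0.095}
scene [[376.2, 0.0, 255.3], [0.0, 376.2, 189.1], [0.0, 0.0, 1.0]] [[-0.843, 0.537, 0.012], [0.413, 0.664, -0.623], [-0.343, -0.521, -0.782]] [0.473, -0.261, 1.212]
top [[437.2, 0.0, 257.0], [0.0, 437.2, 194.6], [0.0, 0.0, 1.0]] [[-0.009, -1.0, -0.025], [-0.998, 0.01, -0.067], [0.067, 0.024, -0.997]] [0.118, 0.609, 1.281]
```

View pics/scene0.png

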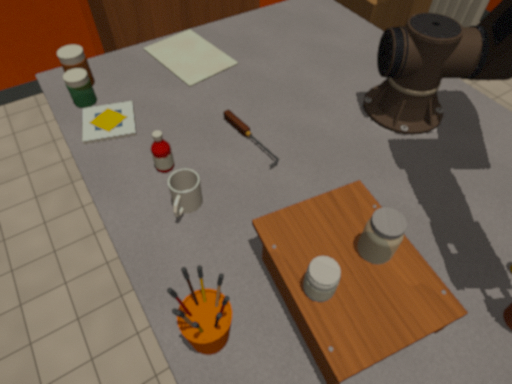

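View pics/top0.png

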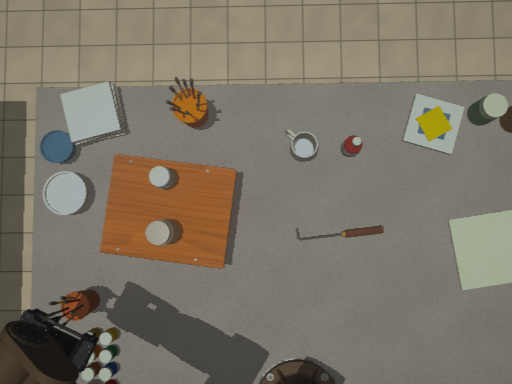

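The top view shows the shelf at (105–236, 155–267) with its front edge facing right. The hook handle runs (343–383, 227–237), its bend is at (300, 239), and the tip points up the image (+x). The mug is at (304, 145) and the bottle at (353, 145).

```bash
cat > h.py <<'E'
import numpy as np,cv2
def ray(uv,c,z):
    uv=np.atleast_2d(np.asarray(uv,float));R,t,K=c["R"],c["t"],c["K"]
    C=-R.T@t
    d=np.c_[(uv-K[:2,2])/[K[0,0],K[1,1]],np.ones(len(uv))]@R
    return C+d*((z-C[2])/d[:,2])[:,None]
def proj(X,c):
    p=np.atleast_2d(X)@c["R"].T+c["t"];return p[:,:2]/p[:,2:]*[c["K"][0,0],c["K"][1,1]]+c["K"][:2,2]
def fray(uv,c):  # fisheye: origin, dirs
    uv=np.atleast_2d(np.asarray(uv,float));q=(uv-c["K"][:2,2])/c["K"][0,0]
    r=np.linalg.norm(q,axis=1)[:,None]+1e-9
    return -c["R"].T@c["t"],np.c_[q/r*np.sin(r),np.cos(r)]@c["R"]
def fproj(X,c):
    p=np.atleast_2d(X)@c["R"].T+c["t"];th=np.arctan2(np.linalg.norm(p[:,:2],axis=1),p[:,2])
    return p[:,:2]/np.linalg.norm(p[:,:2],axis=1)[:,None]*th[:,None]*c["K"][0,0]+c["K"][:2,2]
E
python3 - <<'E'
from h import *
from bench import robot
c=np.load("top0.npz");im=c["im"];hsv=cv2.cvtColor(im,cv2.COLOR_RGB2HSV)
m=((hsv[...,0]<18)&(hsv[...,1]>110)).astype(np.uint8)
def comp(m,u0,v0,u1,v1):
    k=np.zeros_like(m);k[v0:v1,u0:u1]=m[v0:v1,u0:u1];return k
s=comp(m,100,145,245,275);s=cv2.morphologyEx(s,cv2.MORPH_OPEN,np.ones((3,3)))
cn=max(cv2.findContours(s,0,1)[0],key=cv2.contourArea);P=ray(cn[:,0]+0.,c,.104)
r=cv2.minAreaRect((P[:,:2]*1000).astype(np.float32));print("shelf",r,cv2.boxPoints(r))
h=comp(m,338,220,395,245);v,u=np.nonzero(h);r=cv2.minAreaRect((ray(np.c_[u,v],c,.03)[:,:2]*1000).astype(np.float32));print("handle",len(u),r,cv2.boxPoints(r))
print("bend,tip",ray([[300,239],[298,231]],c,.016))
for n,z,uv in (("mug",.085,(304,145)),("bottle",.125,(353,145)),("base",0.,(297,375))):print(n,ray(uv,c,z))
w=robot.get_calibration("wrist");print(w["K"],w["R"],w["t"],"cam",-w["R"].T@w["t"])
im,d=robot.snapshot("wrist");cv2.imwrite("pics/w0.png",im[:,:,::-1])
E
```

```text
shelf ((563.144775390625, 359.573486328125), (349.1004333496094, 278.7737731933594), 82.17652130126953) [[401.29526 205.62154]
 [677.4742  167.6744 ]
 [724.99426 513.52545]
 [448.81537 551.4726 ]]
handle 205 ((498.8263854980469, -199.5880126953125), (16.973506927490234, 105.98089599609375), 6.664265155792236) [[ 484.24738 -147.9405 ]
 [ 496.54657 -253.2053 ]
 [ 513.4054  -251.23552]
 [ 501.1062  -145.97072]]
bend,tip [[ 0.47739701 -0.01350203  0.016     ]
 [ 0.50108523 -0.00793459  0.016     ]]
mug [[ 0.74622508 -0.02389381  0.085     ]]
bottle [[ 0.73725   -0.1548318  0.125    ]]
base [[0.07872756 0.00016821 0.        ]]
[[297.31863964   0.         261.46174516]
 [  0.         297.31863964 191.99577658]
 [  0.           0.           1.        ]] [[ 0.42535407  0.90502559 -0.00161052]
 [ 0.87396362 -0.41029169  0.26047712]
 [ 0.23507767 -0.11220254 -0.96547868]] [-0.62468838 -0.02835691  0.39067736] cam [0.19865713 0.59755935 0.38357092]
```

View pics/w0.png

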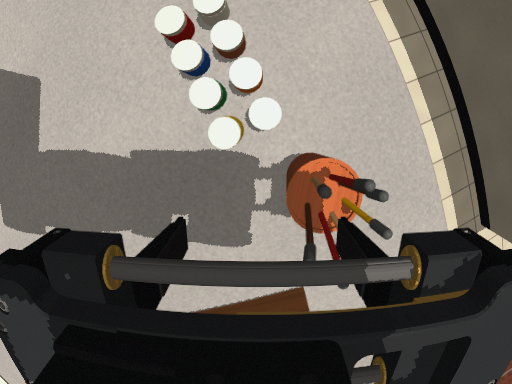

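The wrist camera looks out along tool +x, about 74 mm ahead of the TCP and 170 mm above it. I'm moving to a viewpoint behind the hook.

>>> step_arm(targets=[0, 0, -0.75, 0, 0, 0, -0.75, 0, -0.417, -0.483, 0, 0, -0.417, -0.483, 0, 0, -0.417, -0.483, 0, 0, -0.417, -0.483, 0, 0, -0.417, -0.483, 0, 0, -0.417, -0.483, 0, 0, -0.417, -0.483, 0, 0, -0.417, -0.483, 0, 0, -0.417, -0.483, 0, 0, -0.417, -0.483, 0, 0, -0.417, -0.483, 0, 0, -0.417, -0.483, 0, 0, -0.417, -0.483, 0, 0, -0.417, -0.483, 0, 0, -0.417, -0.483, 0, 0, -0.417, -0.483, 0, 0, -0.417, -0.483, 0, 0, -0.417, -0.483, 0, 0], grip=60, squeeze=40)

```text
time: 2.65
tcp_pos: [0.5138, -0.3206, 0.3344]
tool_rot: [0.218, 0.976, 0.0, -0.0]
wrist_force: [0.1, -0.1, -0.7]
opening: 0.0597
gripper_force: 0.0
```

>>> step_arm(targets=[0, 0, 0.2, 0.97, 0, 0, 0.2, 0.97, 0, 0, 0.2, 0.97, 0, 0, 0.2, 0.97, 0, 0, 0.2, 0.97, 0, 0, 0, 0.97, 0, 0, 0, 0.97, 0, 0, 0, 0.97, 0, 0, 0, 0.97, 0, 0, 0, 0.97, 0, 0, 0, 0])

```text
time: 4.03
tcp_pos: [0.5135, -0.3189, 0.2544]
tool_rot: [0.665, 0.747, 0.0, -0.0]
wrist_force: [-0.9, 0.3, 0.6]
opening: 0.0599
gripper_force: 0.0
```

```bash
python3 - <<'E'
from h import *
from bench import robot
s=robot.observe();print({k:np.round(s[k],4).tolist() for k in("time","tcp_pos","tool_rot","wrist_force","joint_positions")})
c=robot.get_calibration("wrist");im,d=robot.snapshot("wrist");np.savez("w1.npz",im=im,d=d,**c);cv2.imwrite("pics/w1.png",im[:,:,::-1])
E
```

```text
{'time': 4.025, 'tcp_pos': [0.5135, -0.3189, 0.2544], 'tool_rot': [0.6646, 0.7472, 0.0, -0.0002], 'wrist_force': [-0.914, 0.2893, 0.6373], 'joint_positions': [-0.665, 0.4254, 1.5599, 0.0001, 1.1568, -0.7819]}
```

View pics/w1.png

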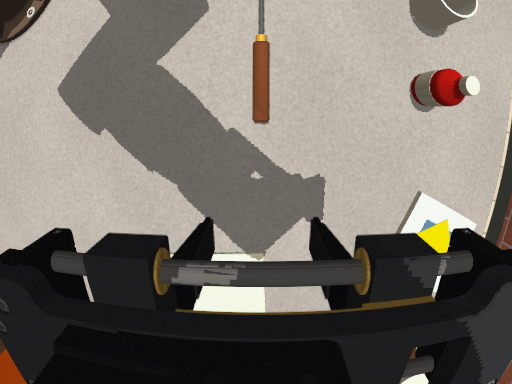

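The handle shows clearly at (261, 40–122) with the rod going up from it, almost in line with the tool.

```bash
python3 - <<'E'
from h import *
c=np.load("w1.npz");im=c["im"];hsv=cv2.cvtColor(im,cv2.COLOR_RGB2HSV)
m=((hsv[...,0]<14)&(hsv[...,1]>130)).astype(np.uint8);k=np.zeros_like(m);k[30:130,235:285]=m[30:130,235:285]
cn=max(cv2.findContours(k,0,1)[0],key=cv2.contourArea)
print(cv2.boundingRect(cn))
C,D=fray(cn[:,0],c);P=C+D*((.032-C[2])/D[:,2])[:,None]
r=cv2.minAreaRect((P[:,:2]*1000).astype(np.float32));print(r,cv2.boxPoints(r))
# rod at row 2..30
g=im[0:34,245:280].astype(int).sum(2);
for row in (2,10,20,30):
    x=245+np.nonzero(g[row]<g[row].max()*.75)[0];C,D=fray([[x.mean(),row]],c);print(row,x,(C+D*((.018-C[2])/D[:,2])[:,None]).round(4))
E
```

```text
(253, 41, 16, 81)
((497.9840393066406, -202.0660400390625), (19.57916831970215, 107.40876007080078), 6.63474702835083) [[ 482.05502 -149.85242]
 [ 494.465   -256.54184]
 [ 513.9131  -254.27966]
 [ 501.50308 -147.59024]]
2 [259 260 261 262 263] [[ 0.4851 -0.0868  0.018 ]]
10 [258 259 260 261 262 263 264] [[ 0.4866 -0.0992  0.018 ]]
20 [258 259 260 261 262 263 264] [[ 0.4883 -0.1144  0.018 ]]
30 [258 259 260 261 262 263 264] [[ 0.4901 -0.1292  0.018 ]]
```

>>> step_arm(targets=[0.65, -0.018, 0, 0, 0.647, 0, 0, 0, 0, 0, 0.7, 0, 0, 0, 0.7, 0, 0, 0, 0.7, 0, 0, 0, 0.5, 0, 0, 0, 0.3, 0, 0, 0, 0.2, 0, 0, 0, 0, 0, 0, 0, 0, 0])

```text
time: 5.32
tcp_pos: [0.5006, -0.2163, 0.0075]
tool_rot: [0.665, 0.747, 0.0, 0.001]
wrist_force: [0.0, 0.5, 0.9]
opening: 0.0602
gripper_force: 0.0
```

>>> step_arm(targets=[0, 0, 0, 0, 0, 0, 0, 0, 0, 0, 0, 0, 0, 0, 0, 0, 0, 0, 0, 0, 0, 0, 0, 0], grip=10, squeeze=45)

```text
time: 6.08
tcp_pos: [0.5002, -0.216, 0.0067]
tool_rot: [0.665, 0.747, 0.0, 0.0]
wrist_force: [-0.2, 0.2, 1.3]
opening: 0.0219
gripper_force: 45.0
```

>>> step_arm(targets=[0, 0, -0.15, 0, 0, 0, -0.15, 0, 0, 0, 0, 0.61, 0, 0, 0, 0.61, 0, 0, 0, 0.6, 0, 0, 0, 0.6, 0, -0.4, 0, 0, 0, -0.375, 0, 0, 0.45, 0, 0, 0, 0.45, 0, 0, 0, 0.45, 0, 0, 0, 0.45, 0, 0, 0, 0.378, 0, 0, 0, 0, 0, 0, 0, 0, 0, 0, 0])

```text
time: 7.95
tcp_pos: [0.4628, -0.0353, 0.0311]
tool_rot: [0.754, 0.657, 0.0, 0.0]
wrist_force: [0.2, -0.1, -1.7]
opening: 0.0214
gripper_force: 45.0
```

```bash
python3 - <<'E'
from h import *
from bench import robot
s=robot.observe();print({k:np.round(s[k],4).tolist() for k in("time","tcp_pos","tool_rot","wrist_force","joint_positions")})
for n in("wrist","top"):
    c=robot.get_calibration(n);im,d=robot.snapshot(n);np.savez(n+"2.npz",im=im,d=d,**c)
    if n=="wrist":cv2.imwrite("pics/w2.png",im[:,:,::-1])
E
```

```text
{'time': 7.95, 'tcp_pos': [0.4628, -0.0353, 0.0311], 'tool_rot': [0.7538, 0.6571, 0.0003, 0.0003], 'wrist_force': [0.2481, -0.0712, -1.685], 'joint_positions': [-0.2186, 0.5698, 2.1148, 0.0001, 0.4561, -0.0818]}
```

View pics/w2.png

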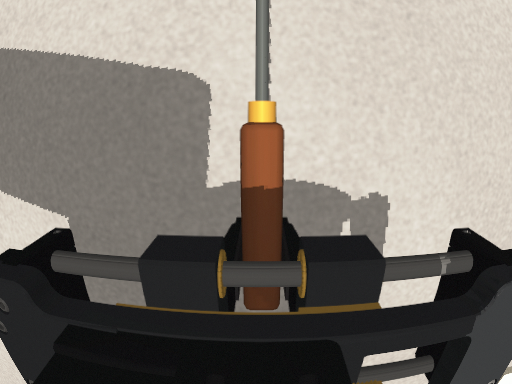

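The hook sits straight in the fingers, with the handle front at (262, 123). Next I check the grip offset and the tip relative to the shelf edge in the top view.

```bash
python3 - <<'E'
from h import *
c=np.load("wrist2.npz");T=np.array([.4628,-.0353,.0311])
e=np.array([np.cos(np.radians(82.18)),np.sin(np.radians(82.18))]);l=np.array([-e[1],e[0]]);F=np.array([.5394,.1866])
C,D=fray([[262,123],[261,2],[262,90],[262,111]],c)
for i,z in enumerate((.0564,.0435,.0435,.05)):
    P=C+D[i]*((z-C[2])/D[i,2]);print("tool-frame fwd,left",(P[:2]-T[:2])@e*1000,(P[:2]-T[:2])@l*1000)
t=np.load("top2.npz")
B=F-e*.02+l*.046;print("pred bend/tip px",proj([[*B,.04],[*(B-l*.0335),.04]],t),"edge px",proj([[*(F+l*.14),.104],[*(F-l*.14),.104]],t))
cr=cv2.resize(t["im"][170:280,210:310],None,fx=6,fy=5,interpolation=cv2.INTER_NEAREST);cv2.imwrite("pics/t2.png",cr[:,:,::-1])
E
```

```text
tool-frame fwd,left 69.14562582474785 0.4598145998038507
tool-frame fwd,left 135.5574005853536 0.8875262277820464
tool-frame fwd,left 86.18717022316034 0.41155326855989555
tool-frame fwd,left 75.01713155371182 0.43831303172280434
pred bend/tip px [[236.57412952 235.0696458 ]
 [238.06685456 223.67597347]] edge px [[223.32419101 268.58781622]
 [236.53622228 168.7151918 ]]
```

View pics/t2.png

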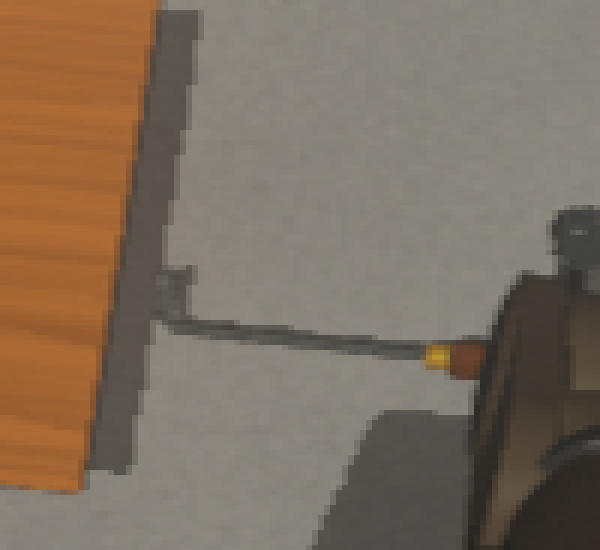

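>>> step_arm(targets=[0.15, 0, 0, 0, 0.15, 0, 0, 0, 0.15, 0, 0, 0, 0.1, 0, 0, 0, 0.05, 0, 0, 0, 0, 0, 0, 0, 0, 0, 0, 0])

```text
time: 8.93
tcp_pos: [0.4691, 0.0124, 0.0306]
tool_rot: [0.754, 0.657, 0.0, -0.0]
wrist_force: [0.2, 0.3, -1.3]
opening: 0.0218
gripper_force: 45.0
```

>>> step_arm(targets=[0.025, 0, 0, 0, 0.025, 0, 0, 0, 0, 0, 0, 0])

```text
time: 9.3
tcp_pos: [0.4697, 0.0166, 0.0306]
tool_rot: [0.754, 0.657, 0.0, -0.0]
wrist_force: [-0.5, -0.4, -0.3]
opening: 0.0219
gripper_force: 45.0
```

>>> step_arm(targets=[0.02, 0, 0, 0, 0.02, 0, 0, 0, 0, 0, 0, 0])

```text
time: 9.68
tcp_pos: [0.4701, 0.0199, 0.0306]
tool_rot: [0.754, 0.657, 0.0, -0.0]
wrist_force: [-0.6, -0.1, -1.2]
opening: 0.022
gripper_force: 45.0
```

>>> step_arm(targets=[0.02, 0, 0, 0, 0.02, 0, 0, 0, 0, 0, 0, 0])

```text
time: 10.05
tcp_pos: [0.4706, 0.023, 0.0306]
tool_rot: [0.754, 0.657, 0.0, 0.0]
wrist_force: [-0.2, 0.5, -0.6]
opening: 0.0217
gripper_force: 45.0
```

>>> step_arm(targets=[0.02, 0, 0, 0, 0.02, 0, 0, 0, 0, 0, 0, 0])

```text
time: 10.42
tcp_pos: [0.471, 0.0262, 0.0306]
tool_rot: [0.754, 0.657, 0.0, -0.0]
wrist_force: [-0.3, -0.1, -1.2]
opening: 0.0214
gripper_force: 45.0
```

>>> step_arm(targets=[0.02, 0, 0, 0, 0.02, 0, 0, 0, 0, 0, 0, 0])

```text
time: 10.8
tcp_pos: [0.4714, 0.0294, 0.0306]
tool_rot: [0.754, 0.657, 0.0, -0.0]
wrist_force: [-0.7, -0.6, -1.5]
opening: 0.0218
gripper_force: 45.0
```

>>> step_arm(targets=[0.02, 0, 0, 0, 0.02, 0, 0, 0, 0, 0, 0, 0])

```text
time: 11.18
tcp_pos: [0.4719, 0.0325, 0.0306]
tool_rot: [0.754, 0.657, 0.0, -0.0]
wrist_force: [0.4, 0.4, -1.9]
opening: 0.0223
gripper_force: 45.0
```

>>> step_arm(targets=[0.02, 0, 0, 0, 0.02, 0, 0, 0, 0, 0, 0, 0])

```text
time: 11.55
tcp_pos: [0.4723, 0.0357, 0.0306]
tool_rot: [0.754, 0.657, 0.0, -0.0]
wrist_force: [0.2, -0.1, -1.8]
opening: 0.0213
gripper_force: 45.0
```

>>> step_arm(targets=[0.02, 0, 0, 0, 0.02, 0, 0, 0, 0, 0, 0, 0])

```text
time: 11.92
tcp_pos: [0.4728, 0.0389, 0.0306]
tool_rot: [0.754, 0.657, 0.0, -0.0]
wrist_force: [0.9, -0.2, -2.1]
opening: 0.0217
gripper_force: 45.0
```

>>> step_arm(targets=[0.02, 0, 0, 0, 0.02, 0, 0, 0, 0, 0, 0, 0])

```text
time: 12.3
tcp_pos: [0.4732, 0.0421, 0.0306]
tool_rot: [0.754, 0.657, 0.0, -0.0]
wrist_force: [0.5, 0.9, -1.0]
opening: 0.022
gripper_force: 45.0
```

>>> step_arm(targets=[0.02, 0, 0, 0, 0.02, 0, 0, 0, 0, 0, 0, 0])

```text
time: 12.68
tcp_pos: [0.4737, 0.0452, 0.0307]
tool_rot: [0.754, 0.657, 0.0, 0.0]
wrist_force: [-1.0, 0.4, -1.4]
opening: 0.0218
gripper_force: 45.0
```

>>> step_arm(targets=[0.02, 0, 0, 0, 0.02, 0, 0, 0, 0, 0, 0, 0])

```text
time: 13.05
tcp_pos: [0.4741, 0.0484, 0.0306]
tool_rot: [0.754, 0.657, 0.0, 0.0]
wrist_force: [-0.4, 0.7, -2.3]
opening: 0.0218
gripper_force: 45.0
```

>>> step_arm(targets=[0.02, 0, 0, 0, 0.02, 0, 0, 0, 0, 0, 0, 0])

```text
time: 13.42
tcp_pos: [0.4745, 0.0515, 0.0306]
tool_rot: [0.754, 0.657, 0.0, -0.0]
wrist_force: [-1.3, -0.5, -1.0]
opening: 0.0222
gripper_force: 45.0
```

>>> step_arm(targets=[0.02, 0, 0, 0, 0.02, 0, 0, 0, 0, 0, 0, 0])

```text
time: 13.8
tcp_pos: [0.475, 0.0547, 0.0306]
tool_rot: [0.754, 0.657, 0.0, 0.0]
wrist_force: [0.1, 0.6, -1.5]
opening: 0.0215
gripper_force: 45.0
```

>>> step_arm(targets=[0.02, 0, 0, 0, 0.02, 0, 0, 0, 0, 0, 0, 0])

```text
time: 14.18
tcp_pos: [0.4754, 0.0579, 0.0306]
tool_rot: [0.754, 0.657, 0.0, -0.0]
wrist_force: [0.5, 0.5, -1.6]
opening: 0.0216
gripper_force: 45.0
```

>>> step_arm(targets=[0.02, 0, 0, 0, 0.02, 0, 0, 0, 0, 0, 0, 0])

```text
time: 14.55
tcp_pos: [0.4758, 0.0611, 0.0306]
tool_rot: [0.754, 0.657, 0.0, -0.0]
wrist_force: [0.1, 0.1, -1.1]
opening: 0.0217
gripper_force: 45.0
```

>>> step_arm(targets=[0.02, 0, 0, 0, 0.02, 0, 0, 0, 0, 0, 0, 0])

```text
time: 14.92
tcp_pos: [0.4763, 0.0642, 0.0307]
tool_rot: [0.754, 0.657, 0.0, 0.0]
wrist_force: [0.3, 0.5, -1.1]
opening: 0.0219
gripper_force: 45.0
```

>>> step_arm(targets=[0.02, 0, 0, 0, 0.02, 0, 0, 0, 0, 0, 0, 0])

```text
time: 15.3
tcp_pos: [0.4767, 0.0674, 0.0306]
tool_rot: [0.754, 0.657, 0.0, -0.0]
wrist_force: [0.5, -0.3, -1.4]
opening: 0.0219
gripper_force: 45.0
```

>>> step_arm(targets=[0.02, 0, 0, 0, 0.02, 0, 0, 0, 0, 0, 0, 0])

```text
time: 15.68
tcp_pos: [0.4771, 0.0706, 0.0306]
tool_rot: [0.754, 0.657, 0.0, -0.0]
wrist_force: [0.6, -0.5, -1.0]
opening: 0.0221
gripper_force: 45.0
```

>>> step_arm(targets=[0.02, 0, 0, 0, 0.02, 0, 0, 0, 0, 0, 0, 0])

```text
time: 16.05
tcp_pos: [0.4776, 0.0737, 0.0306]
tool_rot: [0.754, 0.657, 0.0, 0.0]
wrist_force: [0.3, -1.0, -1.3]
opening: 0.0218
gripper_force: 45.0
```

>>> step_arm(targets=[0.015, 0, 0, 0, 0.01, 0, 0, 0, 0, 0, 0, 0])

```text
time: 16.42
tcp_pos: [0.4779, 0.0757, 0.0306]
tool_rot: [0.754, 0.657, 0.0, 0.0]
wrist_force: [0.3, -0.5, -0.7]
opening: 0.0216
gripper_force: 45.0
```

>>> step_arm(targets=[0.02, 0, 0, 0, 0.015, 0, 0, 0, 0, 0, 0, 0])

```text
time: 16.8
tcp_pos: [0.4782, 0.0785, 0.0306]
tool_rot: [0.754, 0.657, 0.0, -0.0]
wrist_force: [-0.3, -0.1, -2.3]
opening: 0.0221
gripper_force: 45.0
```

>>> step_arm(targets=[0.02, 0, 0, 0, 0.015, 0, 0, 0, 0, 0, 0, 0])

```text
time: 17.18
tcp_pos: [0.4786, 0.0812, 0.0307]
tool_rot: [0.754, 0.657, 0.0, 0.0]
wrist_force: [0.2, 0.5, -1.2]
opening: 0.022
gripper_force: 45.0
```

>>> step_arm(targets=[0.02, 0, 0, 0, 0.015, 0, 0, 0, 0, 0, 0, 0])

```text
time: 17.55
tcp_pos: [0.479, 0.084, 0.0307]
tool_rot: [0.754, 0.657, 0.0, 0.0]
wrist_force: [-0.0, -0.9, -1.1]
opening: 0.022
gripper_force: 45.0
```

>>> step_arm(targets=[0.02, 0, 0, 0, 0.015, 0, 0, 0, 0, 0, 0, 0])

```text
time: 17.92
tcp_pos: [0.4792, 0.0864, 0.0306]
tool_rot: [0.754, 0.657, -0.0, -0.0]
wrist_force: [-0.8, -5.4, -1.4]
opening: 0.0217
gripper_force: 45.0
```

Light contact at 5.4 N, below the roughly 8 N it takes to move the tray. Now I back off 19 mm so the tip lines up with the eye's hole, then slide sideways gently.

>>> step_arm(targets=[-0.08, 0, 0, 0, -0.08, 0, 0, 0, -0.078, 0, 0, 0, 0, 0, 0, 0, 0, 0.04, 0, 0, 0, 0.04, 0, 0, 0, 0.03, 0, 0, 0, 0.03, 0, 0, 0, 0.03, 0, 0, 0, 0, 0, 0])

```text
time: 19.18
tcp_pos: [0.4904, 0.066, 0.0306]
tool_rot: [0.754, 0.657, 0.0, 0.0]
wrist_force: [-0.4, -0.5, -2.1]
opening: 0.0217
gripper_force: 45.0
```

>>> step_arm(targets=[0, 0.04, 0, 0, 0, 0.04, 0, 0, 0, 0.04, 0, 0, 0, 0.04, 0, 0, 0, 0.04, 0, 0, 0, 0.04, 0, 0, 0, 0, 0, 0])

```text
time: 20.05
tcp_pos: [0.5095, 0.0633, 0.0306]
tool_rot: [0.754, 0.657, 0.0, 0.0]
wrist_force: [1.0, -0.2, -1.2]
opening: 0.0215
gripper_force: 45.0
```

>>> step_arm(targets=[-0.02, 0, 0, 0, -0.02, 0, 0, 0, -0.02, 0, 0, 0, -0.02, 0, 0, 0, -0.02, 0, 0, 0, -0.02, 0, 0, 0, -0.02, 0, 0, 0, -0.02, 0, 0, 0])

```text
time: 21.05
tcp_pos: [0.5077, 0.0512, 0.0307]
tool_rot: [0.754, 0.657, 0.0, -0.0]
wrist_force: [1.9, 9.0, -2.2]
opening: 0.0219
gripper_force: 45.0
```

The eye is caught and the pull is 9 N. Drawing out gently.

>>> step_arm(targets=[-0.03, 0, 0, 0, -0.04, 0, 0, 0, -0.05, 0, 0, 0, -0.06, 0, 0, 0, -0.06, 0, 0, 0, -0.06, 0, 0, 0, -0.06, 0, 0, 0, -0.06, 0, 0, 0, -0.06, 0, 0, 0, -0.06, 0, 0, 0, -0.06, 0, 0, 0, -0.06, 0, 0, 0, -0.06, 0, 0, 0, -0.06, 0, 0, 0, -0.06, 0, 0, 0])

```text
time: 22.92
tcp_pos: [0.4983, -0.0154, 0.0306]
tool_rot: [0.754, 0.657, 0.0, -0.0]
wrist_force: [2.1, 8.1, -2.0]
opening: 0.0218
gripper_force: 45.0
```

>>> step_arm(targets=[-0.07, 0, 0, 0, -0.07, 0, 0, 0, -0.07, 0, 0, 0, -0.07, 0, 0, 0, -0.07, 0, 0, 0, -0.07, 0, 0, 0, -0.07, 0, 0, 0, -0.07, 0, 0, 0, -0.07, 0, 0, 0, -0.07, 0, 0, 0, -0.07, 0, 0, 0, -0.07, 0, 0, 0, -0.07, 0, 0, 0, -0.07, 0, 0, 0, -0.07, 0, 0, 0, -0.07, 0, 0, 0, -0.07, 0, 0, 0, -0.07, 0, 0, 0])

```text
time: 25.18
tcp_pos: [0.4843, -0.1152, 0.0305]
tool_rot: [0.754, 0.657, 0.0, -0.001]
wrist_force: [2.5, 8.3, -2.2]
opening: 0.0222
gripper_force: 45.0
```

>>> step_arm(targets=[-0.07, 0, 0, 0, -0.07, 0, 0, 0, -0.07, 0, 0, 0, -0.07, 0, 0, 0, -0.07, 0, 0, 0, -0.07, 0, 0, 0, -0.07, 0, 0, 0, -0.07, 0, 0, 0, -0.07, 0, 0, 0, -0.07, 0, 0, 0, -0.07, 0, 0, 0, -0.07, 0, 0, 0, -0.07, 0, 0, 0, -0.07, 0, 0, 0, -0.05, 0, 0, 0, -0.04, 0, 0, 0, -0.02, 0, 0, 0, 0, 0, 0, 0])

```text
time: 27.42
tcp_pos: [0.4723, -0.2015, 0.0305]
tool_rot: [0.754, 0.657, 0.0, -0.001]
wrist_force: [1.9, 6.6, -1.3]
opening: 0.0218
gripper_force: 45.0
```

```bash
python3 - <<'E'
from h import *
from bench import robot
s=robot.observe();print({k:np.round(s[k],4).tolist() for k in("time","tcp_pos","tool_rot","wrist_force")})
t=robot.get_calibration("top");im,d=robot.snapshot("top");np.savez("top3.npz",im=im,d=d,**t)
e=np.array([np.cos(np.radians(82.18)),np.sin(np.radians(82.18))]);l=np.array([-e[1],e[0]]);F=np.array([.5394,.1866])
m=((im.min(2)>130)&(np.ptp(im.astype(int),axis=2)<40)).astype(np.uint8);k=np.zeros_like(m);k[165:265,225:330]=m[165:265,225:330]
cn=max(cv2.findContours(k,0,1)[0],key=cv2.contourArea);P=ray(cn[:,0],t,.02)[:,:2]-F;q=np.c_[P@e,P@l]*1000
print(cv2.contourArea(cn),q.min(0),q.max(0))
cv2.imwrite("pics/t3.png",cv2.resize(im[130:290,200:360],None,fx=3.5,fy=3.5)[:,:,::-1])
E
```

```text
{'time': 27.425, 'tcp_pos': [0.4723, -0.2015, 0.0305], 'tool_rot': [0.754, 0.6568, 0.0001, -0.0007], 'wrist_force': [1.8907, 6.5867, -1.2547]}
1069.5 [-130.16327488  -38.05759843] [-23.98131774  65.928509  ]
```

View pics/t3.png

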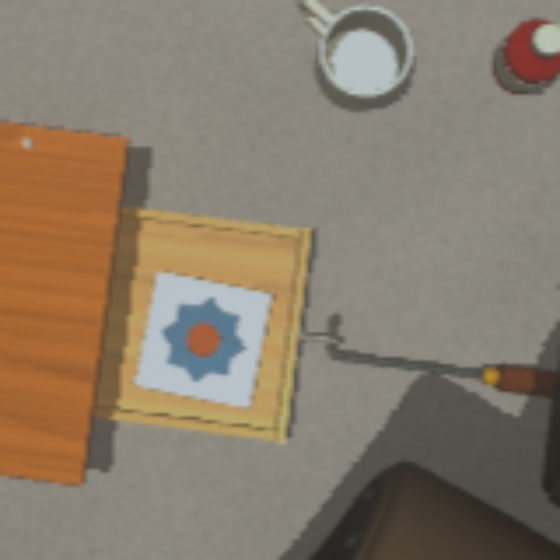

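The tile lies fully clear, with its rear corner 24 mm in front of the edge. The tip is through the eye at (330, 335) in the crop. Unhooking now: ease off, slide left, draw back.

>>> step_arm(targets=[0.03, 0, 0, 0, 0.035, 0, 0, 0, 0, 0, 0, 0, 0, -0.06, 0, 0, 0, -0.06, 0, 0, 0, -0.06, 0, 0, 0, 0, 0, 0])

```text
time: 28.35
tcp_pos: [0.4587, -0.195, 0.0306]
tool_rot: [0.754, 0.657, 0.0, -0.0]
wrist_force: [-0.3, 0.7, -1.4]
opening: 0.0215
gripper_force: 45.0
```

Free so far; I continue left by 30 mm (44 mm in all), then back 70 mm.

>>> step_arm(targets=[0, -0.08, 0, 0, 0, -0.1, 0, 0, 0, -0.1, 0, 0, 0, -0.1, 0, 0, 0, 0, 0, 0, -0.2, 0, 0, 0, -0.25, 0, 0, 0, -0.25, 0, 0, 0, -0.2, 0, 0, 0, 0, 0, 0, 0])

```text
time: 29.6
tcp_pos: [0.4189, -0.2634, 0.0305]
tool_rot: [0.754, 0.656, 0.0, 0.0]
wrist_force: [-0.5, -0.4, -1.1]
opening: 0.0222
gripper_force: 45.0
```

>>> step_arm(targets=[0, 0, 0.1, 0, 0, 0, 0.1, 0, 0, 0, 0.05, 0, 0, 0, 0.03, 0, 0, 0, 0, 0, 0, 0, 0, 0])

```text
time: 30.35
tcp_pos: [0.4192, -0.2622, 0.0083]
tool_rot: [0.754, 0.657, 0.0, 0.0]
wrist_force: [-0.2, -1.2, -1.2]
opening: 0.0216
gripper_force: 45.0
```

>>> step_arm(targets=[0, 0, 0.01, 0, 0, 0, 0.007, 0, 0, 0, 0, 0])

```text
time: 30.72
tcp_pos: [0.4191, -0.2622, 0.0069]
tool_rot: [0.754, 0.657, 0.0, 0.0]
wrist_force: [0.2, 0.6, -1.6]
opening: 0.0217
gripper_force: 45.0
```

>>> step_arm(targets=[0, 0, 0, 0, 0, 0, 0, 0, 0, 0, 0, 0, 0, 0, 0, 0, 0, 0, 0, 0, 0, 0, 0, 0], grip=50)

```text
time: 31.48
tcp_pos: [0.4191, -0.2622, 0.0068]
tool_rot: [0.754, 0.657, 0.0, -0.0]
wrist_force: [0.9, -0.0, -0.3]
opening: 0.0501
gripper_force: 0.0
```

>>> step_arm(targets=[0, 0, -0.2, 0, 0, 0, -0.4, 0, 0, 0, -0.6, 0, 0, 0, -0.6, 0, 0, 0, -0.6, 0, -0.4, 0, 0, 0, -0.4, 0, 0, 0, 0, 0, 0, 0, 0, 0, 0, 0])

```text
time: 32.6
tcp_pos: [0.4101, -0.325, 0.1986]
tool_rot: [0.754, 0.657, 0.0, -0.0]
wrist_force: [-0.4, 0.9, 0.6]
opening: 0.0498
gripper_force: 0.0
```

```bash
python3 - <<'E'
from h import *
from bench import robot
s=robot.observe();print({k:np.round(s[k],4).tolist() for k in("time","tcp_pos","wrist_force","opening")})
im,d=robot.snapshot("top");cv2.imwrite("pics/t4.png",im[:,:,::-1])
E
```

```text
{'time': 32.6, 'tcp_pos': [0.4101, -0.325, 0.1986], 'wrist_force': [-0.398, 0.9087, 0.65], 'opening': 0.0498}
```

View pics/t4.png

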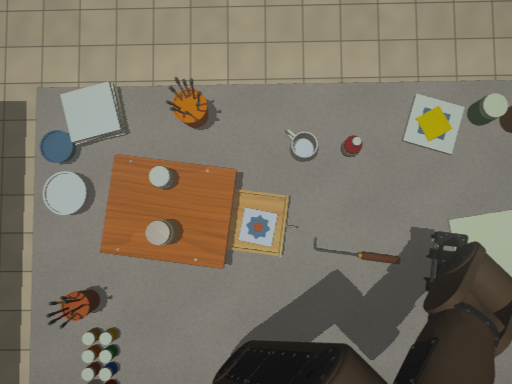

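The hook lies flat at (315–400, 240–262), clear of the tray and eye (ending at 298). The tile is out at (258, 227), and the jar, can, mug and bottle have not moved. Handing in.

```bash
python3 -c "
from bench import robot
print(robot.finish_job())"
```

```text
the job is handed in; nothing more can be done
None
```

I drew the tray out until the whole tile lay about 24 mm clear of the shelf edge, laid the hook flat on the bench clear of the tray, and handed the job in at about 33 s; the largest hook force read was about 9 N.

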